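Find the loose bolt and hold its cap open

TASK

Stand the toppled thread-lock bottle upright on the bench and let go of it, ready for use. Then tap the three bolt heads of the clamp base from above, pushing each down, until you find the loose one, which sinks, and lift the hinged cap in front of that bolt to 45 degrees or more, leaving the other two caps shut and the other things on the bench alone. Finish while still holding that cap open, so that I can get at the locknut under it: it falls shut if you let go.

Things in the scene. Friction and masses are not known exactly. Their poses are not given: they have to be found in the camera images.
- base: Fixed grey cast clamp base, 100 (x) x 260 (y) x 34 mm high; origin: centre of its underside on the bench, +x away from the robot (within its yaw). Three like stations at y = +80, 0, -80 mm, each with a round steel bolt head at x = +30 mm and in front of it a narrow hinged aluminium cap, lying level over a dark locknut; hinge at x = +5 mm, free end 35 mm out past the front face (x = -50 mm).
- bottle: Grey square bottle, pale label band, round black cap; lies on its side at first, cap pointing roughly to the left (+y). Body 40 x 40 x 58 mm, cap 26 mm across, 80 mm tall in all, about 120 g, centre of mass about 26 mm from its underside: set down within 25 degrees of upright it rocks upright. Origin: centre of its underside; z runs from there to the cap (level while lying).
- wrench: Bystander: steel wrench 160 mm long lying beyond the base; origin under the middle of its length.
- tin: Bystander: upright round steel jar, 60 mm across and 60 mm tall; origin at the centre of its underside.
- wood_block: Bystander: wooden block 90 x 50 x 30 mm; origin at the centre of its underside.
- bolt_left_top (a point): Centre of the top of the leftmost (+y of the base) bolt head: a round steel head 20 mm across, 9 mm thick, on a 7 mm black bush; its top is 50 mm above the bench until it sinks.
- bolt_left (a joint): How far the leftmost (+y of the base) bolt has sunk: 0 at the start for all three. One of the three (which one changes; all look alike) is loose: pushed with about 2 N it sinks 6 mm to its stop and stays down. The other two are tight and give less than 1.5 mm.
- cap_left_grip (a point): Grip point on the leftmost (+y of the base) cap, mid-thickness, mid-width, 17 mm from its free end and 73 mm from its hinge axis; 18 mm in front of the base's front face and 45 mm above the bench when shut. The cap is a bar 90 mm long, 22 mm wide (along the base's y), 8 mm thick, free all round here.
- cap_left (a joint): Opening angle of the leftmost (+y of the base) cap: 0 shut (level), grows as the free end rises, stop at 1.3 rad. Hinge axis along the base's y at x = +5 mm, 45 mm above the bench. 80 g, swings freely and falls shut when let go.
- bolt_mid_top (a point): Centre of the top of the middle bolt head: a round steel head 20 mm across, 9 mm thick, on a 7 mm black bush; its top is 50 mm above the bench until it sinks.
- bolt_mid (a joint): How far the middle bolt has sunk: 0 at the start for all three. One of the three (which one changes; all look alike) is loose: pushed with about 2 N it sinks 6 mm to its stop and stays down. The other two are tight and give less than 1.5 mm.
- cap_mid_grip (a point): Grip point on the middle cap, mid-thickness, mid-width, 17 mm from its free end and 73 mm from its hinge axis; 18 mm in front of the base's front face and 45 mm above the bench when shut. The cap is a bar 90 mm long, 22 mm wide (along the base's y), 8 mm thick, free all round here.
- cap_mid (a joint): Opening angle of the middle cap: 0 shut (level), grows as the free end rises, stop at 1.3 rad. Hinge axis along the base's y at x = +5 mm, 45 mm above the bench. 80 g, swings freely and falls shut when let go.
- bolt_right_top (a point): Centre of the top of the rightmost (-y of the base) bolt head: a round steel head 20 mm across, 9 mm thick, on a 7 mm black bush; its top is 50 mm above the bench until it sinks.
- bolt_right (a joint): How far the rightmost (-y of the base) bolt has sunk: 0 at the start for all three. One of the three (which one changes; all look alike) is loose: pushed with about 2 N it sinks 6 mm to its stop and stays down. The other two are tight and give less than 1.5 mm.
- cap_right_grip (a point): Grip point on the rightmost (-y of the base) cap, mid-thickness, mid-width, 17 mm from its free end and 73 mm from its hinge axis; 18 mm in front of the base's front face and 45 mm above the bench when shut. The cap is a bar 90 mm long, 22 mm wide (along the base's y), 8 mm thick, free all round here.
- cap_right (a joint): Opening angle of the rightmost (-y of the base) cap: 0 shut (level), grows as the free end rises, stop at 1.3 rad. Hinge axis along the base's y at x = +5 mm, 45 mm above the bench. 80 g, swings freely and falls shut when let go.
Mind the look-alikes: they are no part of the job. What is shaped like the bottle but yellow is not meant.

How it is judged:
By the outcome, as a careful person would: the job done as asked, in the order asked, and still so for the second after the job is handed in, while the arm keeps its last pose, push and grip.
It also fails if it takes over 72 s, if anything falls off the work surface, if the arm or the gripper's body presses on something with over 40 N, if the wrist force passes 120 N, or if a joint passes its speed limit or range.

ROBOT

A 6-joint arm with a two-finger parallel gripper is mounted at the origin on the work surface. World frame = base frame: x ahead of the robot, y to its left, z up, the work surface at z = 0. Lengths are in m, angles in degrees, forces in N, time in s.
With the tool pointing down it reaches from about 0.3 to 0.825 m from the base axis. Payload 5.4 kg.
Tool frame: the origin (TCP) lies on the centre line of the jaws, within the pads' length; the fingertips stand env.finger_overhang ahead of it and the grasp point (between the pads) lies 5 mm behind it (env.finger_overhang is the distance from the TCP to the fingertips, in m); z points along the fingers, x is the direction in which the jaws open and shut, and the axes are right-handed (so a half turn about z gives the same grasp; the last joint's range is limited). The gripper opens to 92 mm and grips with 3 to 60 N. Pads are 20 mm wide; open, the fingers measure 128 mm over their backs; the gripper's body (75 mm by 189 mm) begins 69 mm behind the grasp point.
Start: joints at [57.347, 9.076, 91.501, -0, 79.423, -12.038], TCP at [0.202, 0.538, 0.201] pointing down, gripper open.
Joint ranges: [-166.64, 166.64], [-54.1, 131.32], [10.49, 154.53], [-73.88, 253.88], [9.74, 151.15], [-171.62, 171.62]. Speed limits (degrees/s): [147.25, 147.25, 180, 180, 180, 180].

INTERFACE

Orientations are given as a 3x3 rotation matrix whose columns are the frame's x, y, z axes.
In Python, from cell import env, cams, workorder gives the robot as it stands. The module is installed in compiled form; this text tells all that it offers.
- The arm moves only by the shell command python3 -m inch 'ROWS' [FORCE]. ROWS is a JSON object of lists of equal length, an entry for each row: "rot": the turn, a rotation vector about the tool's x, y, z in degrees, a list of three; "xyz": the shift along the tool's x, y, z in mm, a list of three; "hand": the gripper command: -1 is fully open, 1 is shut, values between are in proportion. In form: {"rot": [[ax, ay, az], ...], "xyz": [[tx, ty, tz], ...], "hand": [hand, ...]}. A call has 1 to 8 rows; each row is the pose to reach, as a shift and turn from the pose commanded when the call began, along the tool's axes at that moment; what a row does not reach only later rows make up. A row lasts 1/10 s, in which the tool goes at most 50 mm and 8.59 degrees, less where a joint would pass 70% of its speed; a pose out of reach is approached as far as the arm can. A call with a gripper value outside its range is refused whole. The fingers move at their own pace and stop on an object; FORCE is the grip in N (left out, the last holds). Time passes only in rows, so rows that repeat a pose let the fingers close. It gives the time, the measured TCP pose, the force and the opening at its end, in the units of the state.
- env.observe(): the state, without advancing time (a new reading comes with each control period).
- cams.read_camera(name): name is "scene" or "top" or "wrist"; returns a dict with "image" (480x640x3 uint8, red, green, blue), "K" (3x3 intrinsics, pixels), "rvec" (rotation vector, rad) and "tvec" (3), from world to camera coordinates, as OpenCV has them; the wrist camera has in their place "hand_eye" (4x4, takes a point from camera to tool coordinates, whose origin is the TCP and whose axes are the tool frame's). Camera axes: x right, y down, z forward; pixel columns grow to the right and rows downward; lengths in m; the calibration is good to about 2 mm. A picture is of the moment at which its call begins: read the wrist's pose just before it. There is no depth.
- workorder.hand_in(): hands the job in, once; it reports no verdict.
The state is a dict: "clock": time; "joint_positions": joint angles; "qvel": joint speeds; "joint_efforts": joint torques, N m; "position": TCP position; "ee_rot": TCP orientation; "ft_force": force on the tool from outside, world axes, zero at the start; "moment": the same for the moment, N m; "opening": finger opening in m.
Only numpy, scipy, OpenCV 4.12 (cv2) and the standard library are available. Lean on these libraries where they do the work, as an engineer would, in place of code of your own. Each camera call takes 0.05 s, during which the arm holds its last target.

## Working session

There is one attempt and no reset: what is moved stays moved. The work goes in short steps, Python scripts to look and compute and a shell command to move; the robot and the scene stay as the last step left them, time stands still between calls to the robot, and variables do not carry over. Pictures are saved under pics/ and viewed, and the job is handed in when it is done.

```bash
mkdir -p pics
python3 - <<'E'
from cell import env,cams
import cv2,numpy as np
s=env.observe(); print(s['clock'],s['position'],np.round(s['ee_rot'],3),s['opening'],s['ft_force'],env.finger_overhang)
for n in ['scene','top','wrist']:
    r=cams.read_camera(n); cv2.imwrite(f'pics/{n}0.png',r['image'][:,:,::-1]); 
    print(n,r['K'].tolist(),[np.round(r[k],4).tolist() for k in r if k not in('image','K')])
E
```

```text
0.0 [0.20214422 0.53762159 0.2003538 ] [[ 0.352  0.936 -0.001]
 [ 0.936 -0.352 -0.002]
 [-0.002 -0.    -1.   ]] 0.09172194895473858 [-1.08197153 -0.25512782 -0.1976331 ] 0.014
scene [[443.15277546493746, 0.0, 318.00881475355084], [0.0, 443.15277546493746, 235.39164932348362], [0.0, 0.0, 1.0]] [[1.575, 1.9084, -0.8252], [0.0434, -0.3405, 1.7137]]
top [[576.2818598069124, 0.0, 310.6108796601941], [0.0, 576.2818598069124, 239.42287635592012], [0.0, 0.0, 1.0]] [[2.1379, -2.1139, 0.1997], [0.0323, 0.5964, 1.2988]]
wrist [[361.073047220204, 0.0, 323.0045733014369], [0.0, 361.073047220204, 236.29341728912095], [0.0, 0.0, 1.0]] [[[1.0, -0.0011, 0.0001, 0.0017], [0.001, 0.9701, 0.2428, -0.0676], [-0.0004, -0.2428, 0.9701, -0.1829], [0.0, 0.0, 0.0, 1.0]]]
```

View pics/scene0.png

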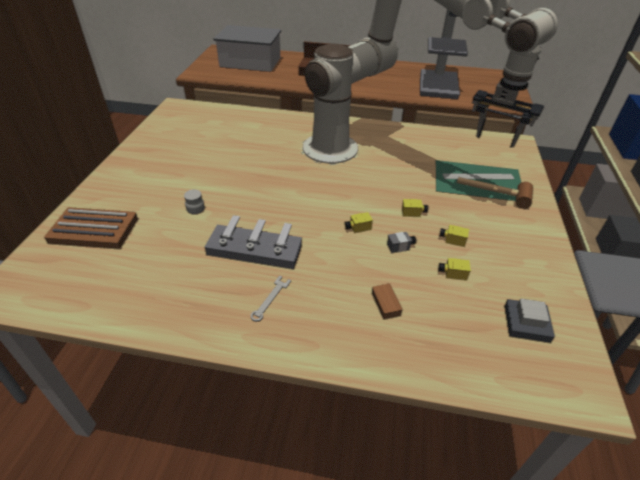

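View pics/top0.png

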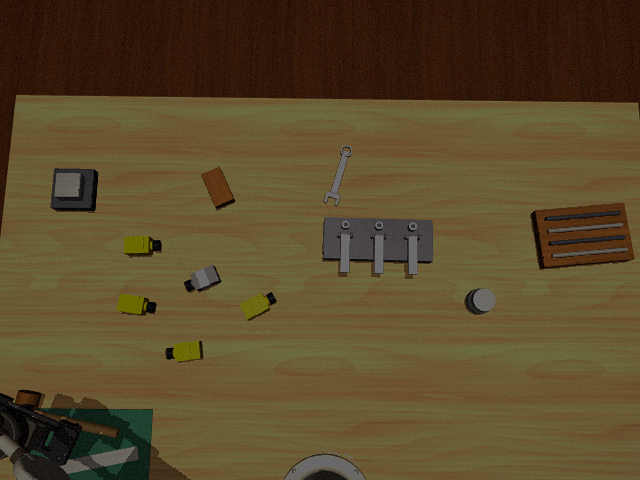

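View pics/wrist0.png

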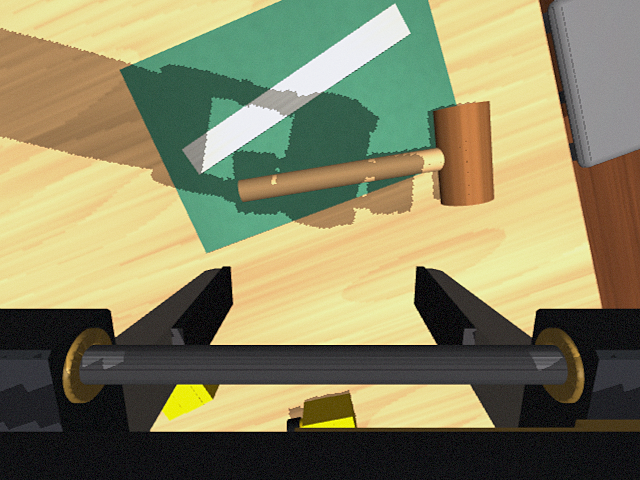

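The top view has the grey bottle at about (203,279) with its cap at (188,286). The clamp base is at about (378,240), with bolts at (345,225), (379,226) and (413,227). The four yellow bottles are look-alikes. Next I'll zoom in and measure.

```bash
cat > h.py <<'E'
from cell import env,cams,workorder
import cv2,numpy as np
def cam(n):
    s=env.observe(); r=cams.read_camera(n)
    if 'rvec' in r:
        R=cv2.Rodrigues(np.array(r['rvec'],float))[0]; t=np.array(r['tvec']).ravel()
        r['R'],r['C']=R.T,-R.T@t
    else:
        H=np.array(r['hand_eye']); Rt=np.array(s['ee_rot'])
        r['R']=Rt@H[:3,:3]; r['C']=np.array(s['position'])+Rt@H[:3,3]
    return r
def pt(r,uv,z):
    d=r['R']@np.linalg.inv(r['K'])@np.array([uv[0],uv[1],1.]); return r['C']+d*(z-r['C'][2])/d[2]
def proj(r,P):
    p=r['K']@(r['R'].T@(np.array(P)-r['C'])); return p[:2]/p[2]
def save(r,n,crop=None,k=1):
    im=r['image'][:,:,::-1]
    if crop: x0,y0,x1,y1=crop; im=cv2.resize(im[y0:y1,x0:x1],None,fx=k,fy=k,interpolation=cv2.INTER_CUBIC)
    cv2.imwrite(f'pics/{n}.png',im)
def st():
    s=env.observe(); print(round(s['clock'],2),np.round(s['position'],4),np.round(s['ee_rot'],3).tolist(),np.round(s['ft_force'],1),round(s['opening'],4),np.round(s['joint_positions'],1))
E
python3 - <<'E'
from h import *
r=cam('top'); save(r,'t1',(170,250,250,310),8); save(r,'t2',(310,200,450,290),5); 
for n,uv,z in [('bodyc',(206,278),.04),('cap',(188,286),.033),('bl',(345.5,225),.05),('bm',(379,226),.05),('br',(413,227),.05)]: print(n,np.round(pt(r,uv,z),4))
E
```

```text
bodyc [0.5039 0.2833 0.04  ]
cap [0.4854 0.326  0.033 ]
bl [ 0.6327 -0.0433  0.05  ]
bm [ 0.6312 -0.1227  0.05  ]
br [ 0.6297 -0.2032  0.05  ]
```

View pics/t1.png

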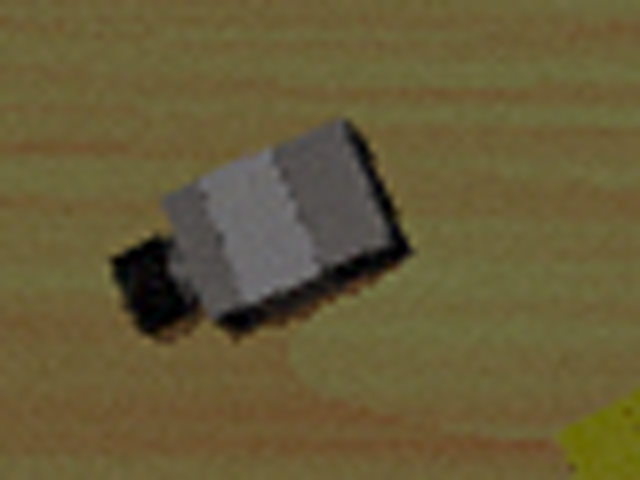

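View pics/t2.png

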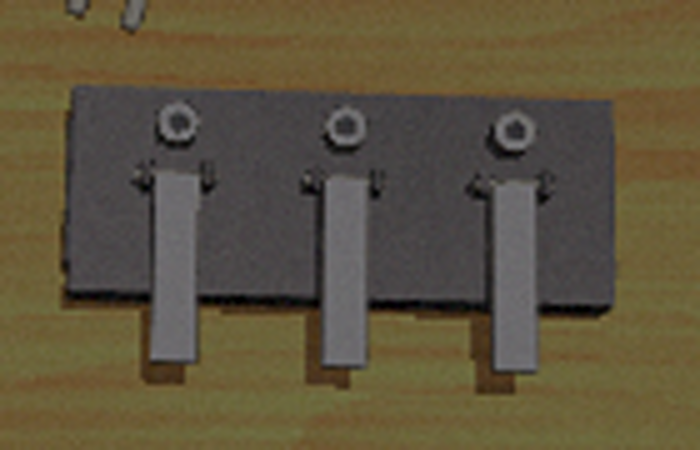

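Run:
```python
from h import *
r=cam('top')
z=np.array([(346,120),(392,246),(220,318),(162,200)])/8.+[170,250]
c=np.array([pt(r,u,.04) for u in z]); print(np.round(c,4))
print([round(np.linalg.norm(c[i]-c[(i+1)%4]),4) for i in range(4)])
b=(c[2]+c[3]-c[0]-c[1])/2; b/=np.linalg.norm(b); print('b',b,'ctr',c.mean(0), 'yaw',np.degrees(np.arctan2(b[1],b[0])))
print('cap pt check', np.round(pt(r,np.array((140,288))/8+[170,250],.03),4), c.mean(0)+b*.04)
im=r['image'].astype(int); m=((im[...,0]>120)&(im[...,1]>120)&(im[...,2]<70)).astype(np.uint8)
n,l,s,ce=cv2.connectedComponentsWithStats(m)
for i in range(1,n):
    if s[i,4]>60: print('yellow',ce[i],np.round(pt(r,ce[i],.04),3))
# base
for n,u in [('FL',(66,292)),('FR',(612,306)),('BL',(76,88)),('BR',(612,102))]: print(n,np.round(pt(r,np.array(u)/5+[310,200],.034),4))
for n,u in [('tipL',(174,362)),('tipM',(344,366)),('tipR',(516,371))]: print(n,np.round(pt(r,np.array(u)/5+[310,200],.049),4))
for n,u in [('bL',(177,123)),('bM',(346,127)),('bR',(515,131))]: print(n,np.round(pt(r,np.array(u)/5+[310,200],.05),4))
s=env.observe();R=np.array(s['ee_rot']);P=np.array(s['position'])
g=c.mean(0); g[2]=.12; print('tool shift',R.T@(g-P)*1000, 'b in tool',R.T@b)
```

```text
[[0.5349 0.2676 0.04  ]
 [0.4978 0.2526 0.04  ]
 [0.4761 0.302  0.04  ]
 [0.5106 0.3206 0.04  ]]
[np.float64(0.04), np.float64(0.0539), np.float64(0.0392), np.float64(0.0583)]
b [-0.40979829  0.91217617  0.        ] ctr [0.50484039 0.28569207 0.04      ] yaw 114.19216409674014
cap pt check [0.4857 0.3278 0.03  ] [0.48844846 0.32217912 0.04      ]
FL [0.5545 0.0086 0.034 ]
FR [ 0.5508 -0.2504  0.034 ]
BL [0.6537 0.0045 0.034 ]
BR [ 0.6499 -0.2532  0.034 ]
tipL [ 0.5197 -0.0417  0.049 ]
tipM [ 0.5187 -0.1211  0.049 ]
tipR [ 0.5173 -0.2015  0.049 ]
bL [ 0.6336 -0.043   0.05  ]
bM [ 0.6326 -0.1232  0.05  ]
bR [ 0.6317 -0.2033  0.05  ]
tool shift [-129.5031558   371.98477931   80.89520606] b in tool [ 7.09521468e-01 -7.04683661e-01 -4.72484360e-04]
```

```bash
python3 -m inch '{"rot":[[0,0,8],[0,0,16],[0,0,24],[0,0,32],[0,0,40],[0,0,45],[0,0,45],[0,0,45]],"xyz":[[-15,46,6],[-31,92,12],[-46,138,19],[-62,184,25],[-78,230,31],[-93,276,37],[-109,322,44],[-124,366,50]],"hand":[-0.43,-0.43,-0.43,-0.43,-0.43,-0.43,-0.43,-0.43]}' 20
python3 - <<'E'
from h import *
st()
r=cam('wrist'); save(r,'w1'); st()
E
```

```text
clock: 1.05
position: [0.5027, 0.2915, 0.1509]
ee_rot: [[0.911, 0.412, -0.0], [0.412, -0.911, -0.0], [-0.0, -0.0, -1.0]]
ft_force: [-0.1, 0.8, 0.4]
opening: 0.0659
1.05 [0.5027 0.2915 0.1509] [[0.911, 0.412, -0.0], [0.412, -0.911, -0.0], [-0.0, -0.0, -1.0]] [-0.1  0.8  0.4] 0.0659 [18.2 12.4 93.6  0.  74.1 -6.2]
1.1 [0.5073 0.2866 0.15  ] [[0.913, 0.408, 0.002], [0.408, -0.913, -0.003], [0.001, 0.004, -1.0]] [ 1.9 -5.1  0.3] 0.0658 [17.7 12.6 93.4 -0.2 73.9 -6.3]
```

View pics/w1.png

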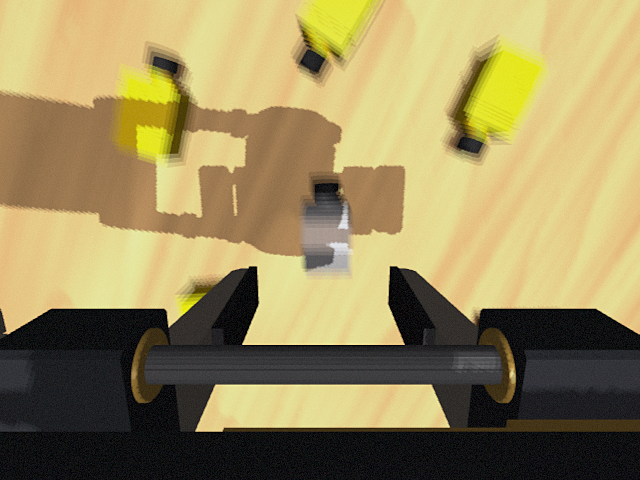

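The wrist view shows the bottle's body at about (326,235), centred between the jaws with the cap away from them. I'll descend and grip.

```bash
python3 -m inch '{"rot":[[0,0,0],[0,0,0],[0,0,0],[0,0,0],[0,0,0],[0,0,0],[0,0,0],[0,0,0]],"xyz":[[0,0,0],[0,0,20],[0,0,50],[0,0,80],[0,0,105],[0,0,122],[0,0,127],[0,0,127]],"hand":[-0.43,-0.43,-0.43,-0.43,-0.43,-0.43,-0.43,-0.43]}' 20
python3 -m inch '{"rot":[[0,0,0],[0,0,0],[0,0,0],[0,0,0],[0,0,0],[0,0,0]],"xyz":[[0,0,0],[0,0,0],[0,0,0],[0,0,0],[0,0,0],[0,0,0]],"hand":[1,1,1,1,1,1]}' 25
python3 - <<'E'
from h import *
r=cam('wrist'); save(r,'w2'); st()
E
```

```text
clock: 1.9
position: [0.5003, 0.2939, 0.0239]
ee_rot: [[0.91, 0.414, -0.001], [0.414, -0.91, -0.0], [-0.001, -0.0, -1.0]]
ft_force: [0.7, -0.1, -0.1]
opening: 0.0656
clock: 2.5
position: [0.502, 0.2935, 0.0251]
ee_rot: [[0.911, 0.413, 0.001], [0.413, -0.911, 0.001], [0.001, 0.0, -1.0]]
ft_force: [-1.1, -0.6, 5.2]
opening: 0.0387
2.55 [0.502  0.2935 0.0252] [[0.911, 0.413, 0.001], [0.413, -0.911, 0.001], [0.001, 0.0, -1.0]] [-1.1  0.2  5.9] 0.0385 [18.4 21.3 98.2  0.  60.5 -6. ]
```

View pics/w2.png

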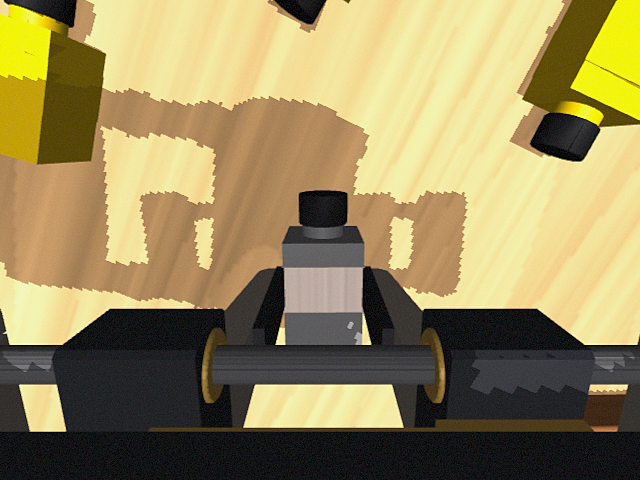

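```bash
python3 -m inch '{"rot":[[0,0,0],[0,0,0],[0,0,0],[0,0,0],[8,0,0],[16,0,0],[20,0,0],[20,0,0]],"xyz":[[0,0,-15],[0,0,-50],[0,0,-90],[0,0,-125],[0,0,-130],[0,0,-130],[0,0,-130],[0,0,-130]],"hand":[1,1,1,1,1,1,1,1]}' 25
python3 - <<'E'
from h import *
st()
E
```

```text
clock: 3.35
position: [0.5018, 0.2911, 0.1537]
ee_rot: [[0.912, 0.384, -0.142], [0.41, -0.857, 0.311], [-0.002, -0.342, -0.94]]
ft_force: [-0.9, -0.8, -0.7]
opening: 0.0387
3.35 [0.5018 0.2911 0.1537] [[0.912, 0.384, -0.142], [0.41, -0.857, 0.311], [-0.002, -0.342, -0.94]] [-0.9 -0.8 -0.7] 0.0387 [  6.8  13.2  94.6  19.4  79.1 -22.2]
```

```bash
cat >> h.py <<'E'
from scipy.spatial.transform import Rotation as Ro
def plan(P,zt,xt,):
    s=env.observe();R=np.array(s['ee_rot']);p=np.array(s['position'])
    zt=np.array(zt,float);zt/=np.linalg.norm(zt);xt=np.array(xt,float);xt-=zt*(xt@zt);xt/=np.linalg.norm(xt)
    T=np.c_[xt,np.cross(zt,xt),zt]
    print('rot',np.round(np.degrees(Ro.from_matrix(R.T@T).as_rotvec()),1),'xyz',np.round(R.T@(np.array(P)-p)*1000,1))
E
python3 - <<'E'
from h import *
t=np.radians(80)
plan((.39,.07,.12),(0,np.sin(t),-np.cos(t)),(1,0,0))
E
```

```text
rot [59.1 19.5 16.2] xyz [-192.5  158.2  -21.4]
```

```bash
python3 -m inch '{"rot":[[7,2,2],[15,5,4],[22,7,6],[30,10,8],[37,12,10],[44,15,12],[52,17,14],[59,19.5,16]],"xyz":[[-24,20,-3],[-48,40,-5],[-72,59,-8],[-96,79,-11],[-120,99,-13],[-144,119,-16],[-168,138,-19],[-192,158,-21]],"hand":[1,1,1,1,1,1,1,1]}' 25
python3 - <<'E'
from h import *
st()
t=np.radians(80)
plan((.39,.07,.12),(0,np.sin(t),-np.cos(t)),(1,0,0))
E
```

```text
clock: 4.15
position: [0.3905, 0.0708, 0.1199]
ee_rot: [[1.0, 0.005, -0.004], [0.005, -0.173, 0.985], [0.005, -0.985, -0.173]]
ft_force: [1.0, -0.6, -1.9]
opening: 0.0385
4.15 [0.3905 0.0708 0.1199] [[1.0, 0.005, -0.004], [0.005, -0.173, 0.985], [0.005, -0.985, -0.173]] [ 1.  -0.6 -1.9] 0.0385 [-48.3  30.5 114.5  42.8 106.4 -66.9]
rot [-0.   0.2  0.3] xyz [-0.5  0.1 -0.8]
```

Run:
```python
from h import *
r=cam('scene'); save(r,'s1',(270,60,470,210),4); st()
```

```text
4.2 [0.3878 0.069  0.1165] [[1.0, -0.006, 0.001], [-0.002, -0.163, 0.987], [-0.005, -0.987, -0.163]] [-2.5 -2.5 -4.8] 0.039 [-48.9  31.3 114.6  42.6 106.4 -67.1]
```

View pics/s1.png

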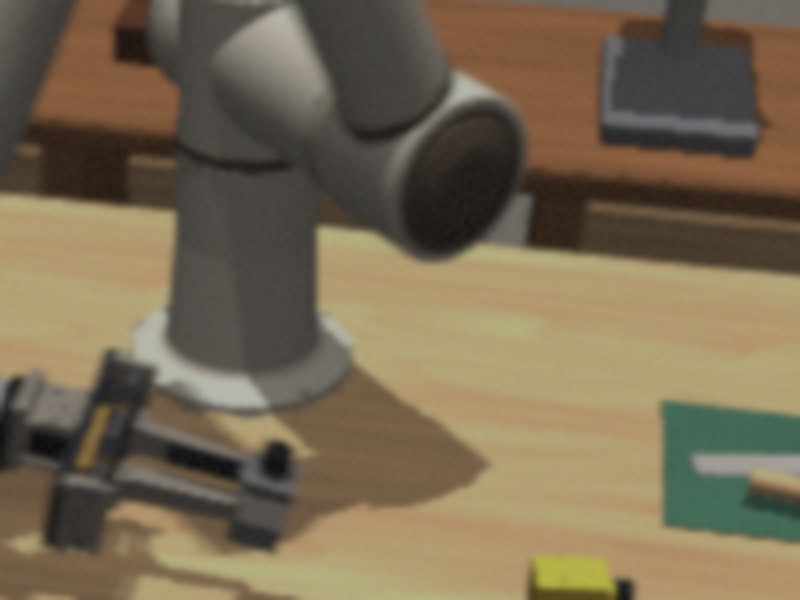

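The bottle hangs nearly upright in the jaws at about (270,490) in the zoomed crop. I'll lower it now.

```bash
python3 -m inch '{"rot":[[0,0,0],[0,0,0],[0,0,0],[0,0,0],[0,0,0],[0,0,0],[0,0,0],[0,0,0]],"xyz":[[0,0,0],[0,15,2.6],[0,30,5.2],[0,45,7.8],[0,58,10],[0,66,11.5],[0,70,12.2],[0,70,12.2]],"hand":[1,1,1,1,1,1,1,1]}' 25
python3 - <<'E'
from h import *
r=cam('scene'); save(r,'s2',(270,100,400,200),6); st()
E
```

```text
clock: 5.0
position: [0.3913, 0.0724, 0.0491]
ee_rot: [[1.0, 0.006, -0.006], [0.007, -0.175, 0.984], [0.005, -0.984, -0.175]]
ft_force: [-0.4, 0.6, -1.1]
opening: 0.0387
5.05 [0.3913 0.0722 0.0493] [[1.0, 0.006, -0.005], [0.006, -0.175, 0.985], [0.005, -0.985, -0.175]] [-0.5  0.1 -1.5] 0.0386 [-48.   41.1 111.   41.8 101.  -71.8]
```

View pics/s2.png

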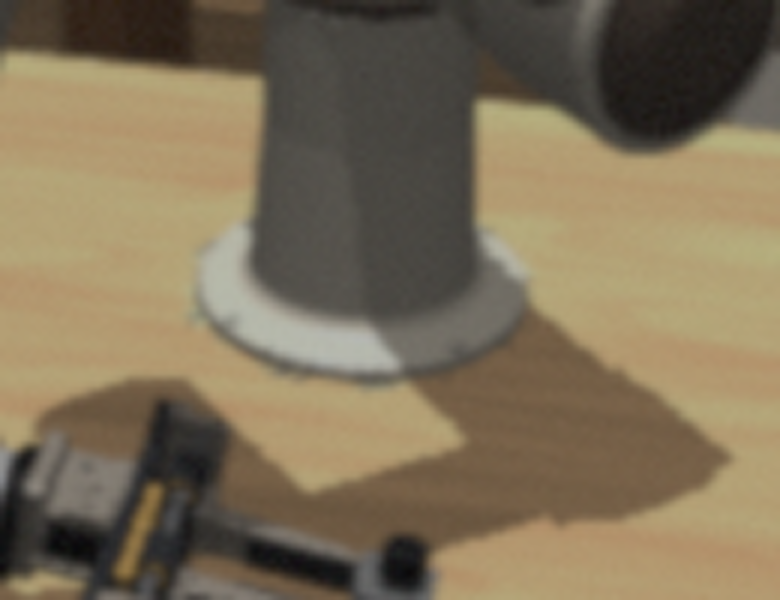

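Next I'll step down until it touches.

```bash
python3 -m inch '{"rot":[[0,0,0],[0,0,0],[0,0,0]],"xyz":[[0,2,0.4],[0,4,0.7],[0,4,0.7]],"hand":[1,1,1]}' 25
python3 -m inch '{"rot":[[0,0,0],[0,0,0],[0,0,0]],"xyz":[[0,1,0.2],[0,2,0.4],[0,2,0.4]],"hand":[1,1,1]}' 25
```

```text
clock: 5.35
position: [0.3911, 0.072, 0.0448]
ee_rot: [[1.0, 0.006, -0.004], [0.005, -0.174, 0.985], [0.005, -0.985, -0.174]]
ft_force: [-0.5, -0.8, -0.5]
opening: 0.0383
clock: 5.65
position: [0.3911, 0.0721, 0.0428]
ee_rot: [[1.0, 0.005, -0.004], [0.005, -0.174, 0.985], [0.005, -0.985, -0.174]]
ft_force: [-0.1, -0.4, -0.9]
opening: 0.0385
```

```bash
python3 -m inch '{"rot":[[0,0,0],[0,0,0],[0,0,0]],"xyz":[[0,1,0.2],[0,2,0.4],[0,2,0.4]],"hand":[1,1,1]}' 25
python3 -m inch '{"rot":[[0,0,0],[0,0,0],[0,0,0]],"xyz":[[0,1,0.2],[0,2,0.4],[0,2,0.4]],"hand":[1,1,1]}' 25
```

```text
clock: 5.95
position: [0.3911, 0.0722, 0.0407]
ee_rot: [[1.0, 0.005, -0.004], [0.005, -0.174, 0.985], [0.005, -0.985, -0.174]]
ft_force: [0.4, 0.3, -1.5]
opening: 0.0386
clock: 6.25
position: [0.3912, 0.0721, 0.0391]
ee_rot: [[1.0, 0.006, -0.004], [0.005, -0.173, 0.985], [0.005, -0.985, -0.173]]
ft_force: [-1.0, -0.8, 2.3]
opening: 0.0388
```

```bash
python3 -m inch '{"rot":[[0,0,0],[0,0,0],[0,0,0],[0,0,0],[0,0,0],[0,0,0],[0,0,0],[0,0,0]],"xyz":[[0,0,0],[0,0,0],[0,0,0],[0,0,0],[0,0,0],[0,0,0],[0,0,0],[0,0,0]],"hand":[0,-0.2,-0.3,-0.4,-0.6,-0.8,-0.8,-0.8]}' 20
python3 - <<'E'
from h import *
r=cam('wrist'); save(r,'w3'); r=cam('top'); save(r,'t3',(240,310,370,400),6)
E
```

```text
clock: 7.05
position: [0.3912, 0.0722, 0.0388]
ee_rot: [[1.0, 0.006, -0.004], [0.005, -0.174, 0.985], [0.005, -0.985, -0.174]]
ft_force: [1.2, 0.4, -0.6]
opening: 0.0826
```

View pics/w3.png

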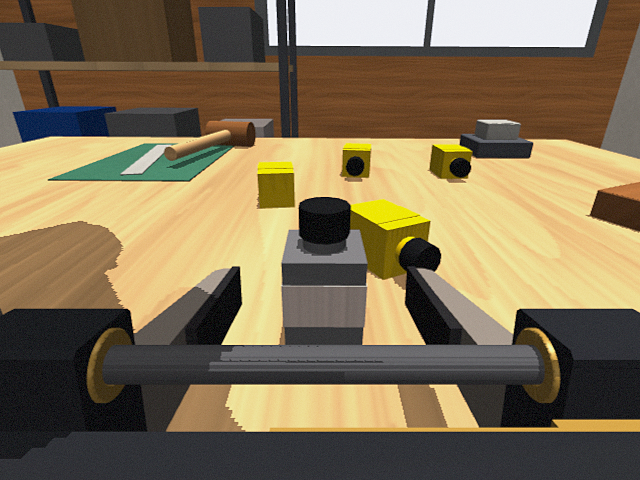

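View pics/t3.png

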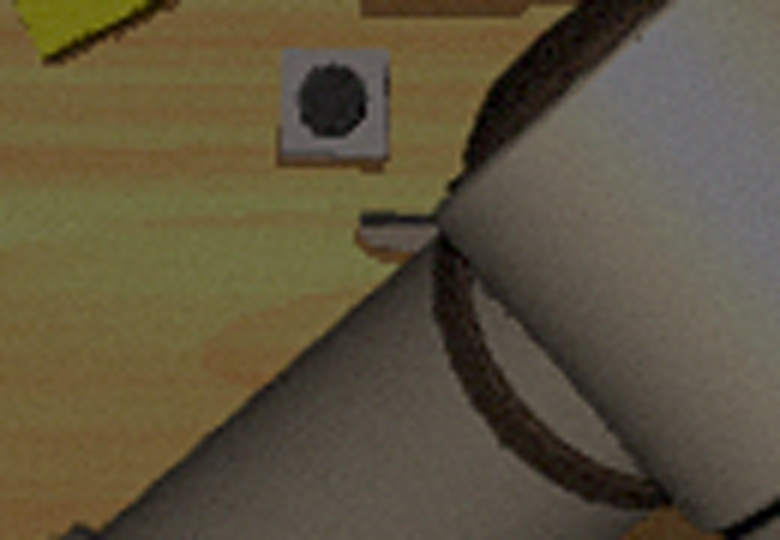

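The bottle stands upright at about (332,100) in the top crop, with the cap centred on the square and the jaws clear. I'll back straight out and up.

```bash
python3 -m inch '{"rot":[[0,0,0],[0,0,0],[0,0,0],[0,0,0],[0,0,0],[0,0,0],[0,0,0],[0,0,0]],"xyz":[[0,0,-10],[0,0,-30],[0,0,-55],[0,0,-80],[0,-15,-95],[0,-50,-100],[0,-90,-107],[0,-135,-120]],"hand":[-0.8,-0.8,-0.8,-0.8,-0.8,-0.8,-0.8,-0.8]}' 20
python3 - <<'E'
from h import *
st()
plan((.55,-.043,.2),(0,0,-1),(0,1,0))
plan((.55,-.043,.2),(0,0,-1),(1,0,0))
E
```

```text
clock: 7.95
position: [0.3904, -0.0236, 0.1941]
ee_rot: [[1.0, 0.004, -0.003], [0.004, -0.173, 0.985], [0.004, -0.985, -0.173]]
ft_force: [1.1, -0.7, 0.6]
opening: 0.0827
7.95 [ 0.3904 -0.0236  0.1941] [[1.0, 0.004, -0.003], [0.004, -0.173, 0.985], [0.004, -0.985, -0.173]] [ 1.1 -0.7  0.6] 0.0827 [-55.2  26.2 107.3  39.2 118.  -62.4]
rot [-61.8 -61.8 -73.4] xyz [159.5  -1.7 -20.7]
rot [-80.   -0.    0.3] xyz [159.5  -1.7 -20.7]
```

```bash
python3 -m inch '{"rot":[[-8,0,0],[-16,0,0],[-24,0,0],[-32,0,0],[-40,0,0],[-48,0,0],[-56,0,0],[-64,0,0]],"xyz":[[20,0,-3],[40,0,-5],[60,0,-8],[80,0,-10],[100,0,-13],[120,0,-15],[140,0,-18],[159,-2,-21]],"hand":[0,1,1,1,1,1,1,1]}' 20
python3 - <<'E'
from h import *
st()
plan((.634,-.043,.12),(0,0,-1),(0,-1,0))
plan((.634,-.043,.12),(0,0,-1),(0,1,0))
E
```

```text
clock: 8.75
position: [0.5514, -0.0443, 0.201]
ee_rot: [[1.0, 0.004, 0.006], [0.002, -0.963, 0.268], [0.007, -0.268, -0.963]]
ft_force: [-0.3, -0.6, -0.1]
opening: 0.0213
8.75 [ 0.5514 -0.0443  0.201 ] [[1.0, 0.004, 0.006], [0.002, -0.963, 0.268], [0.007, -0.268, -0.963]] [-0.3 -0.6 -0.1] 0.0213 [-26.    8.2  93.9  14.2  84.7 -28.3]
rot [-12.5  11.9  89.6] xyz [82.  20.9 78.9]
rot [-11.9 -12.5 -89.2] xyz [82.  20.9 78.9]
```

```bash
python3 -m inch '{"rot":[[-1,1,8],[-2,2,16],[-3.5,3,24],[-4.5,4,32],[-5.5,5,40],[-6.5,6,48],[-7.5,7,56],[-9,8.5,64]],"xyz":[[5,2,0],[20,4,0],[35,8,5],[50,12,10],[65,18,15],[82,20,19],[82,20,19],[82,20,19]],"hand":[1,1,1,1,1,1,1,1]}' 20
python3 - <<'E'
from h import *
plan((.634,-.043,.12),(0,0,-1),(0,-1,0))
E
```

```text
clock: 9.55
position: [0.6323, -0.0577, 0.1759]
ee_rot: [[0.428, -0.903, 0.043], [-0.902, -0.424, 0.076], [-0.05, -0.072, -0.996]]
ft_force: [-0.5, 1.1, -0.1]
opening: 0.0008
rot [-3.4  3.7 25.3] xyz [-9.8 -3.7 56.9]
```

```bash
python3 -m inch '{"rot":[[-1,1,8],[-2,2,16],[-3,3.5,24],[-3.4,3.7,25.5],[-3.4,3.7,25.5],[-3.4,3.7,25.5]],"xyz":[[-3,-1,0],[-6,-2,10],[-10,-4,20],[-10,-4,30],[-10,-4,35],[-10,-4,35]],"hand":[1,1,1,1,1,1]}' 20
python3 - <<'E'
from h import *
plan((.636,-.043,.075),(0,0,-1),(-.012,-1,0))
r=cam('wrist'); save(r,'w4')
for k in ((.6336,-.043,.05),(.6326,-.1232,.05),(.6317,-.2033,.05),(.5365,-.042,.049)): print(proj(r,k))
st()
E
```

```text
clock: 10.15
position: [0.6325, -0.0432, 0.1411]
ee_rot: [[0.003, -1.0, -0.0], [-1.0, -0.003, 0.002], [-0.002, 0.0, -1.0]]
ft_force: [-0.3, 0.7, -0.2]
opening: 0.0007
rot [0.  0.1 0.9] xyz [ 0.  -3.5 66.1]
[325.14393615 235.31711492]
[427.76030598 236.85895486]
[530.19561455 238.27539222]
[323.52355533 346.1152153 ]
10.2 [ 0.6328 -0.0432  0.1417] [[0.003, -1.0, 0.001], [-1.0, -0.003, 0.002], [-0.002, -0.001, -1.0]] [ 0.5  0.3 -0.4] 0.0005 [-14.9  20.4  84.8   0.1  74.8  74.9]
```

View pics/w4.png

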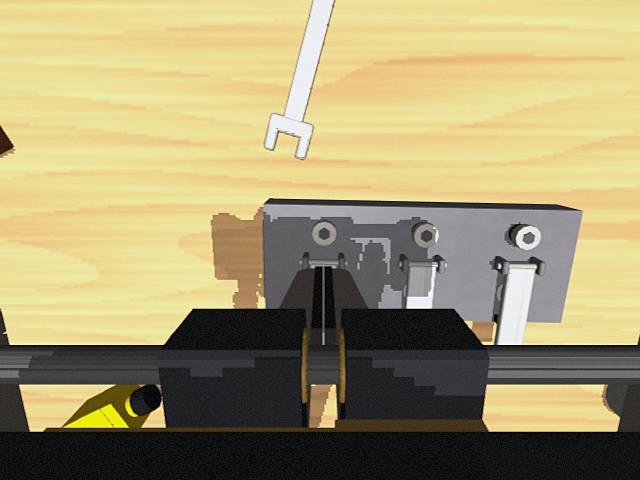

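The bolt heads are at (324,233), (425,235) and (526,236), within about 2 px of the projected positions. I'll tap the left one first.

```bash
python3 -m inch '{"rot":[[0,0,0.9],[0,0,0.9],[0,0,0.9],[0,0,0.9],[0,0,0.9],[0,0,0.9]],"xyz":[[0,-3,15],[0,-3,35],[0,-3,55],[0,-3,66],[0,-3,69],[0,-3,69]],"hand":[1,1,1,1,1,1]}' 20
python3 -m inch '{"rot":[[0,0,0],[0,0,0],[0,0,0],[0,0,0]],"xyz":[[0,0,2],[0,0,4],[0,0,6],[0,0,6]],"hand":[1,1,1,1]}' 20
python3 -m inch '{"rot":[[0,0,0],[0,0,0],[0,0,0],[0,0,0]],"xyz":[[0,0,1],[0,0,2],[0,0,3],[0,0,3]],"hand":[1,1,1,1]}' 20
```

```text
clock: 10.8
position: [0.636, -0.0422, 0.0724]
ee_rot: [[-0.012, -1.0, 0.001], [-1.0, 0.012, 0.002], [-0.002, -0.001, -1.0]]
ft_force: [0.1, 0.5, -0.5]
opening: 0.0002
clock: 11.2
position: [0.6359, -0.042, 0.0665]
ee_rot: [[-0.012, -1.0, 0.001], [-1.0, 0.012, 0.002], [-0.002, -0.001, -1.0]]
ft_force: [-0.3, 0.6, -0.8]
opening: 0.0005
clock: 11.6
position: [0.6359, -0.042, 0.0633]
ee_rot: [[-0.012, -1.0, 0.001], [-1.0, 0.012, 0.002], [-0.002, -0.001, -1.0]]
ft_force: [-0.8, 0.6, -0.6]
opening: 0.0004
```

```bash
python3 -m inch '{"rot":[[0,0,0],[0,0,0]],"xyz":[[0,0,1],[0,0,1]],"hand":[1,1]}' 20
python3 -m inch '{"rot":[[0,0,0],[0,0,0]],"xyz":[[0,0,1],[0,0,1]],"hand":[1,1]}' 20
python3 -m inch '{"rot":[[0,0,0],[0,0,0]],"xyz":[[0,0,1],[0,0,1]],"hand":[1,1]}' 20
python3 -m inch '{"rot":[[0,0,0],[0,0,0]],"xyz":[[0,0,1],[0,0,1]],"hand":[1,1]}' 20
```

```text
clock: 11.8
position: [0.6359, -0.042, 0.0624]
ee_rot: [[-0.012, -1.0, 0.001], [-1.0, 0.012, 0.002], [-0.002, -0.001, -1.0]]
ft_force: [0.1, 0.1, -0.4]
opening: 0.0008
clock: 12.0
position: [0.6359, -0.042, 0.0614]
ee_rot: [[-0.012, -1.0, 0.001], [-1.0, 0.012, 0.002], [-0.002, -0.001, -1.0]]
ft_force: [-0.5, 0.8, -0.5]
opening: 0.0003
clock: 12.2
position: [0.6359, -0.042, 0.0604]
ee_rot: [[-0.012, -1.0, 0.001], [-1.0, 0.012, 0.002], [-0.002, -0.001, -1.0]]
ft_force: [0.2, 0.1, -0.0]
opening: 0.0009
clock: 12.4
position: [0.6359, -0.042, 0.0594]
ee_rot: [[-0.012, -1.0, 0.001], [-1.0, 0.012, 0.002], [-0.002, -0.001, -1.0]]
ft_force: [-0.5, 0.3, 0.2]
opening: 0.0003
```

```bash
python3 -m inch '{"rot":[[0,0,0],[0,0,0]],"xyz":[[0,0,1],[0,0,1]],"hand":[1,1]}' 20
python3 -m inch '{"rot":[[0,0,0],[0,0,0]],"xyz":[[0,0,1],[0,0,1]],"hand":[1,1]}' 20
python3 - <<'E'
from h import *
r=cam('wrist'); save(r,'w5'); st()
r=cam('scene'); save(r,'s5',(200,190,320,280),6)
E
```

```text
clock: 12.6
position: [0.6359, -0.042, 0.0584]
ee_rot: [[-0.012, -1.0, 0.001], [-1.0, 0.012, 0.002], [-0.002, -0.001, -1.0]]
ft_force: [-0.1, -0.1, 0.1]
opening: 0.0005
clock: 12.8
position: [0.6359, -0.042, 0.0574]
ee_rot: [[-0.012, -1.0, 0.001], [-1.0, 0.012, 0.002], [-0.002, -0.001, -1.0]]
ft_force: [-0.1, 0.4, -0.1]
opening: 0.0007
12.85 [ 0.6359 -0.042   0.0574] [[-0.012, -1.0, 0.001], [-1.0, 0.012, 0.002], [-0.002, -0.001, -1.0]] [-0.4 -0.2  0.5] 0.0005 [-14.7  26.   87.6   0.2  66.3  75.9]
```

View pics/w5.png

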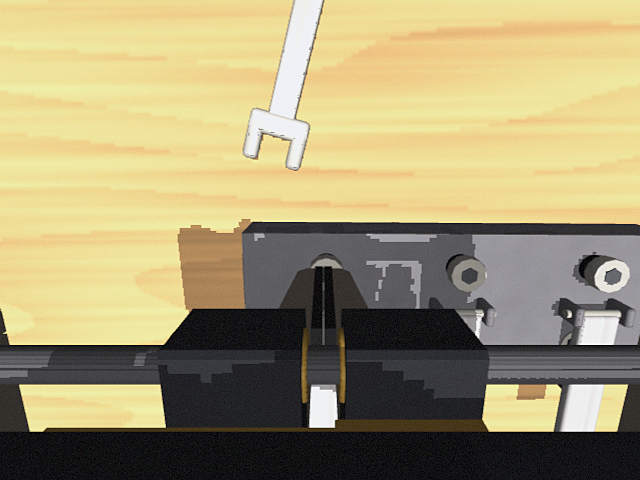

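View pics/s5.png

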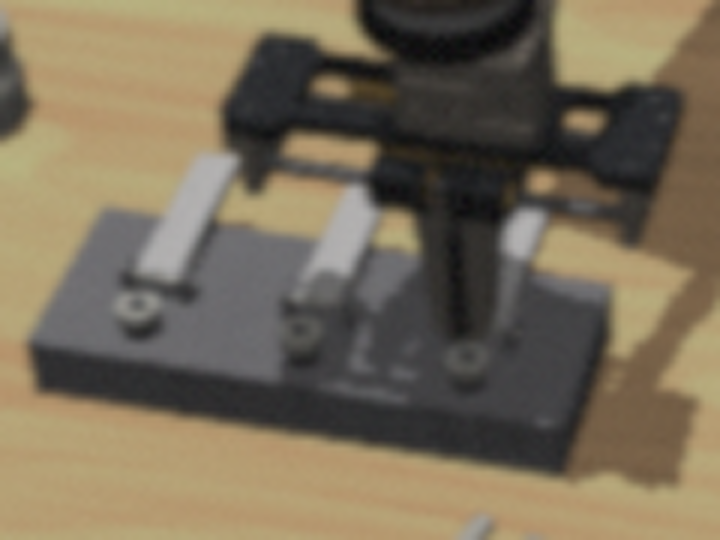

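Run:
```python
from h import *
r=cam('scene'); t=cam('top'); w=cam('wrist')
f=lambda p:(p-[200,190])*6
for P in ((.6336,-.043,.05),(.6326,-.1232,.05),(.6317,-.2033,.05),(.636,-.042,.0434),(.626,-.042,.0434)): print(np.round(f(proj(r,P))),np.round(proj(w,P)))
# triangulate bolts from scene & top
P0=[np.c_[c['K']@c['R'].T, -c['K']@c['R'].T@c['C']] for c in (r,t)]
for a,b in (((137,305),(515,131)),((302,330),(346,127)),((467,357),(177,123))):
    X=cv2.triangulatePoints(P0[0],P0[1],np.array(a)/6+[200.,190],np.array(b)/5+[310.,200]); print(np.round(X[:3,0]/X[3,0],4))
save(t,'t5',(310,200,450,290),5); save(r,'s6',(240,220,300,265),12)
```

```text
[461. 350.] [328. 277.]
[294. 325.] [471. 277.]
[130. 300.] [615. 277.]
[463. 364.] [326. 269.]
[468. 349.] [326. 285.]
[ 0.6318 -0.2024  0.0474]
[ 0.6328 -0.122   0.0474]
[ 0.6342 -0.0422  0.0465]
```

View pics/s6.png

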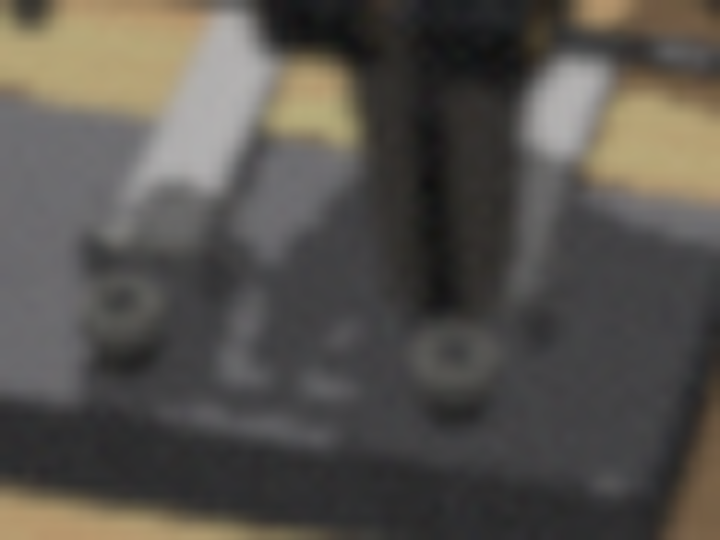

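View pics/t5.png

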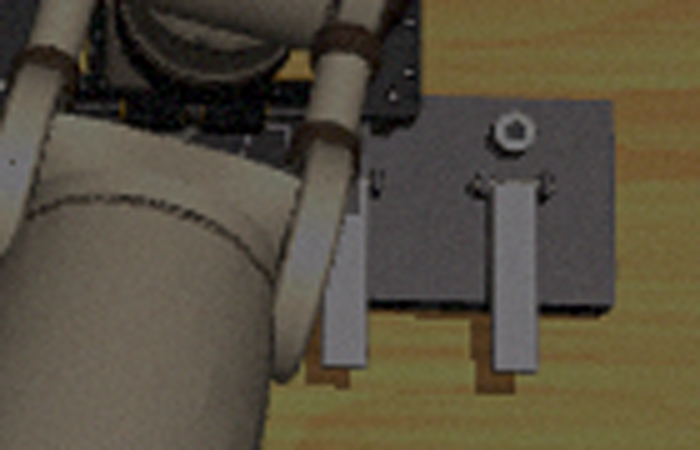

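Run:
```python
from h import *
r=cam('scene'); w=cam('wrist')
P0=[np.c_[c['K']@c['R'].T, -c['K']@c['R'].T@c['C']] for c in (r,w)]
for a in ((440,300),(440,310),(440,320)):
    X=cv2.triangulatePoints(P0[0],P0[1],np.array(a)/12+[240.,220],np.array((324,267.))); print(np.round(X[:3,0]/X[3,0],4))
for x in (.616,.626,.636):
  for z in (.0434,.055,.065,.072): print(x,z,np.round((proj(r,(x,-.042,z))-[240,220])*12),np.round(proj(w,(x,-.042,z))))
save(w,'w6',(240,210,400,330),5)
```

```text
[ 0.6477 -0.0397  0.0763]
[ 0.6465 -0.04    0.072 ]
[ 0.6451 -0.0403  0.0677]
0.616 0.0434 [467. 310.] [326. 301.]
0.616 0.055 [464. 274.] [326. 310.]
0.616 0.065 [463. 242.] [326. 318.]
0.616 0.072 [461. 220.] [327. 325.]
0.626 0.0434 [456. 339.] [326. 285.]
0.626 0.055 [454. 303.] [326. 293.]
0.626 0.065 [452. 271.] [326. 301.]
0.626 0.072 [450. 249.] [326. 307.]
0.636 0.0434 [445. 368.] [326. 269.]
0.636 0.055 [443. 332.] [326. 276.]
0.636 0.065 [441. 301.] [326. 283.]
0.636 0.072 [439. 279.] [326. 288.]
```

View pics/w6.png

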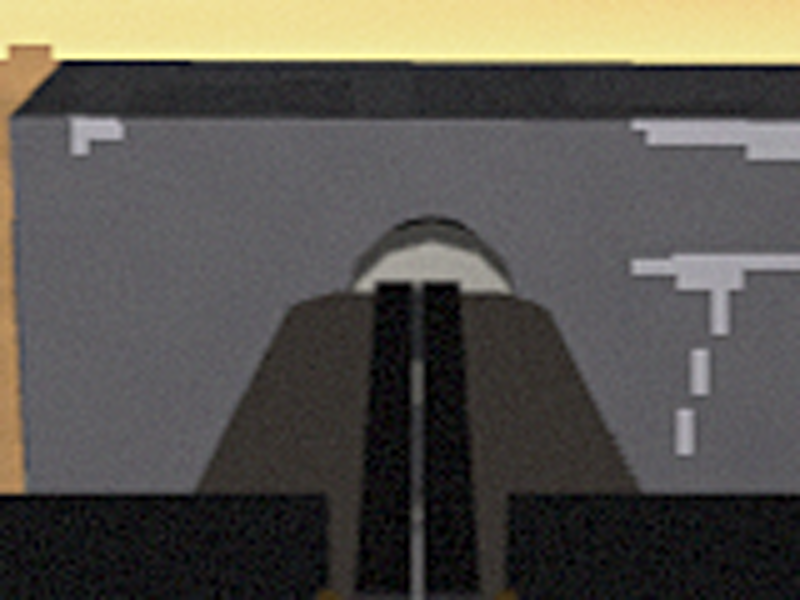

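Triangulating from the scene and wrist views puts the closed fingertips near z 0.072, about 22 mm above the bolt. So they haven't touched it, which fits the lack of force. In practice the tips reach about 28 mm less far than the overhang figure suggests, so I'll keep going down gently.

```bash
python3 -m inch '{"rot":[[0,0,0],[0,0,0],[0,0,0],[0,0,0],[0,0,0],[0,0,0]],"xyz":[[0,0,2],[0,0,4],[0,0,6],[0,0,8],[0,0,10],[0,0,10]],"hand":[1,1,1,1,1,1]}' 20
python3 -m inch '{"rot":[[0,0,0],[0,0,0],[0,0,0],[0,0,0],[0,0,0]],"xyz":[[0,0,1],[0,0,2],[0,0,3],[0,0,4],[0,0,4]],"hand":[1,1,1,1,1]}' 20
```

```text
clock: 13.75
position: [0.6357, -0.0419, 0.0471]
ee_rot: [[-0.012, -1.0, 0.0], [-1.0, 0.012, 0.002], [-0.002, -0.0, -1.0]]
ft_force: [-0.3, -0.7, -0.5]
opening: 0.0003
clock: 14.25
position: [0.6359, -0.0419, 0.0433]
ee_rot: [[-0.012, -1.0, 0.001], [-1.0, 0.012, 0.002], [-0.002, -0.001, -1.0]]
ft_force: [0.2, -0.6, 0.6]
opening: 0.0007
```

```bash
python3 -m inch '{"rot":[[0,0,0],[0,0,0],[0,0,0]],"xyz":[[0,0,1],[0,0,2],[0,0,2]],"hand":[1,1,1]}' 20
python3 - <<'E'
from h import *
w=cam('wrist');save(w,'w7',(240,210,400,330),5)
r=cam('scene'); save(r,'s7',(240,220,300,265),12)
E
```

```text
clock: 14.55
position: [0.6359, -0.042, 0.0414]
ee_rot: [[-0.012, -1.0, 0.001], [-1.0, 0.012, 0.002], [-0.002, -0.001, -1.0]]
ft_force: [-1.0, -0.2, 0.8]
opening: 0.0004
```

View pics/w7.png

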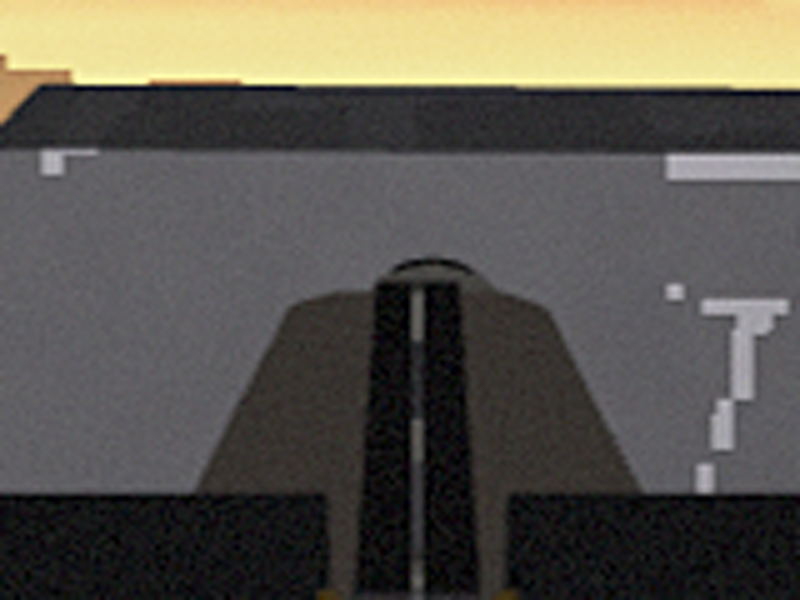

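View pics/s7.png

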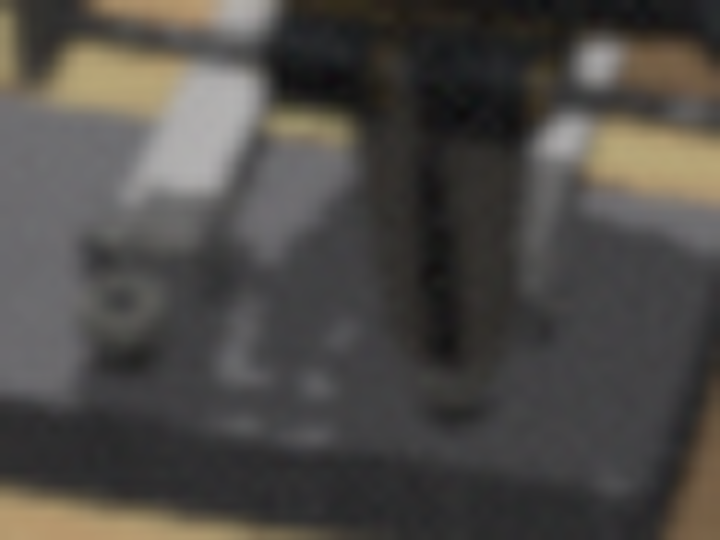

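```bash
python3 -m inch '{"rot":[[0,0,0],[0,0,0],[0,0,0],[0,0,0]],"xyz":[[0,0,1],[0,0,2],[0,0,3],[0,0,3]],"hand":[1,1,1,1]}' 20
for i in 1; do :; done
python3 -m inch '{"rot":[[0,0,0],[0,0,0]],"xyz":[[0,0,1],[0,0,1]],"hand":[1,1]}' 20
python3 -m inch '{"rot":[[0,0,0],[0,0,0]],"xyz":[[0,0,1],[0,0,1]],"hand":[1,1]}' 20
python3 -m inch '{"rot":[[0,0,0],[0,0,0]],"xyz":[[0,0,1],[0,0,1]],"hand":[1,1]}' 20
```

```text
clock: 15.05
position: [0.6359, -0.0419, 0.0383]
ee_rot: [[-0.012, -1.0, 0.001], [-1.0, 0.012, 0.002], [-0.002, -0.001, -1.0]]
ft_force: [0.7, 0.8, 0.0]
opening: 0.0005
clock: 15.25
position: [0.636, -0.0419, 0.0374]
ee_rot: [[-0.012, -1.0, 0.001], [-1.0, 0.012, 0.002], [-0.002, -0.001, -1.0]]
ft_force: [0.3, -0.4, -0.5]
opening: 0.0007
clock: 15.45
position: [0.6362, -0.042, 0.0371]
ee_rot: [[-0.012, -1.0, 0.001], [-1.0, 0.012, 0.002], [-0.002, -0.001, -1.0]]
ft_force: [-0.8, -0.2, 3.4]
opening: 0.0004
clock: 15.65
position: [0.6362, -0.042, 0.037]
ee_rot: [[-0.012, -1.0, 0.001], [-1.0, 0.012, 0.002], [-0.002, -0.001, -1.0]]
ft_force: [-4.4, 0.5, 9.1]
opening: 0.0011
```

The left bolt holds 9 N at z 0.037 without giving, so it is tight. Next is the middle one.

```bash
python3 -m inch '{"rot":[[0,0,0],[0,0,0],[0,0,0],[0,0,0],[0,0,0],[0,0,0],[0,0,0],[0,0,0]],"xyz":[[0,0,-10],[5,0,-20],[30,0,-20],[60,0,-20],[80,0,-17],[80,0,-10],[80,0,-4],[80,0,-4]],"hand":[1,1,1,1,1,1,1,1]}' 20
python3 -m inch '{"rot":[[0,0,0],[0,0,0]],"xyz":[[0,0,1],[0,0,1]],"hand":[1,1]}' 20
python3 -m inch '{"rot":[[0,0,0],[0,0,0]],"xyz":[[0,0,1],[0,0,1]],"hand":[1,1]}' 20
python3 -m inch '{"rot":[[0,0,0],[0,0,0]],"xyz":[[0,0,1],[0,0,1]],"hand":[1,1]}' 20
python3 -m inch '{"rot":[[0,0,0],[0,0,0]],"xyz":[[0,0,1],[0,0,1]],"hand":[1,1]}' 20
```

```text
clock: 16.45
position: [0.6339, -0.1205, 0.0375]
ee_rot: [[-0.011, -1.0, -0.002], [-1.0, 0.011, 0.004], [-0.004, 0.002, -1.0]]
ft_force: [0.6, -0.4, -0.4]
opening: 0.0001
clock: 16.65
position: [0.6351, -0.121, 0.0382]
ee_rot: [[-0.011, -1.0, 0.001], [-1.0, 0.011, 0.003], [-0.003, -0.001, -1.0]]
ft_force: [0.1, 0.7, -0.0]
opening: 0.0001
clock: 16.85
position: [0.6352, -0.1217, 0.0374]
ee_rot: [[-0.011, -1.0, 0.001], [-1.0, 0.011, 0.002], [-0.002, -0.001, -1.0]]
ft_force: [0.7, 0.6, -0.2]
opening: 0.0005
clock: 17.05
position: [0.6353, -0.1219, 0.0365]
ee_rot: [[-0.012, -1.0, 0.002], [-1.0, 0.012, 0.002], [-0.002, -0.002, -1.0]]
ft_force: [0.3, -0.7, 0.4]
opening: 0.0004
clock: 17.25
position: [0.6352, -0.122, 0.0354]
ee_rot: [[-0.012, -1.0, 0.002], [-1.0, 0.012, 0.002], [-0.002, -0.001, -1.0]]
ft_force: [-0.4, 1.1, 1.1]
opening: 0.0004
```

```bash
python3 -m inch '{"rot":[[0,0,0],[0,0,0]],"xyz":[[0,0,1],[0,0,1]],"hand":[1,1]}' 20
python3 -m inch '{"rot":[[0,0,0],[0,0,0]],"xyz":[[0,0,1],[0,0,1]],"hand":[1,1]}' 20
python3 -m inch '{"rot":[[0,0,0],[0,0,0]],"xyz":[[0,0,1],[0,0,1]],"hand":[1,1]}' 20
python3 -m inch '{"rot":[[0,0,0],[0,0,0]],"xyz":[[0,0,1],[0,0,1]],"hand":[1,1]}' 20
python3 -m inch '{"rot":[[0,0,0],[0,0,0]],"xyz":[[0,0,1],[0,0,1]],"hand":[1,1]}' 20
```

```text
clock: 17.45
position: [0.6352, -0.122, 0.0343]
ee_rot: [[-0.012, -1.0, 0.001], [-1.0, 0.012, 0.002], [-0.002, -0.001, -1.0]]
ft_force: [1.0, -0.2, 1.1]
opening: 0.0003
clock: 17.65
position: [0.6351, -0.122, 0.0333]
ee_rot: [[-0.012, -1.0, 0.001], [-1.0, 0.012, 0.002], [-0.002, -0.001, -1.0]]
ft_force: [0.3, 0.1, 0.4]
opening: 0.0005
clock: 17.85
position: [0.6351, -0.122, 0.0322]
ee_rot: [[-0.012, -1.0, 0.001], [-1.0, 0.012, 0.002], [-0.002, -0.001, -1.0]]
ft_force: [-0.3, 0.7, 0.2]
opening: 0.0008
clock: 18.05
position: [0.635, -0.122, 0.0312]
ee_rot: [[-0.012, -1.0, 0.001], [-1.0, 0.012, 0.002], [-0.002, -0.001, -1.0]]
ft_force: [0.2, 0.8, 0.4]
opening: 0.0005
clock: 18.25
position: [0.6351, -0.122, 0.0311]
ee_rot: [[-0.012, -1.0, 0.001], [-1.0, 0.012, 0.002], [-0.002, -0.001, -1.0]]
ft_force: [-1.8, 0.9, 6.1]
opening: 0.0002
```

The middle bolt gave way and sank 6 mm (z 0.037 to 0.031) before firming up at its stop, so it is the loose one. I'll lift, open the jaws and move over the middle cap.

```bash
python3 -m inch '{"rot":[[0,0,0],[0,0,0],[0,0,0],[0,0,0],[0,0,0],[0,0,0],[0,0,0],[0,0,0]],"xyz":[[0,0,-20],[0,0,-50],[0,30,-60],[0,65,-60],[0,95,-60],[0,103,-60],[0,103,-60],[0,103,-60]],"hand":[1,0.5,0.2,-0.09,-0.09,-0.09,-0.09,-0.09]}' 20
python3 - <<'E'
from h import *
w=cam('wrist');save(w,'w8');st()
for k in (.022,0,-.022): pass
for P in ((.6327,-.1227,.044),(.6336,-.043,.05),(.6317,-.2033,.05)): print(np.round(proj(w,P)))
E
```

```text
clock: 19.05
position: [0.5332, -0.1212, 0.0906]
ee_rot: [[-0.012, -1.0, 0.002], [-1.0, 0.012, 0.002], [-0.002, -0.002, -1.0]]
ft_force: [-0.4, 0.3, -0.1]
opening: 0.0501
19.1 [ 0.5334 -0.1212  0.0906] [[-0.012, -1.0, 0.002], [-1.0, 0.012, 0.002], [-0.002, -0.002, -1.0]] [-0.1 -0.2 -0.1] 0.0501 [-25.6  11.3 102.1   0.2  66.5  65. ]
[326.  93.]
[189.  92.]
[465.  91.]
```

View pics/w8.png

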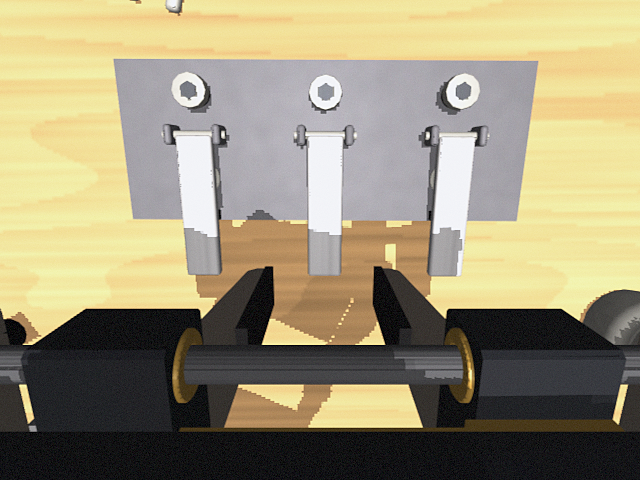

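The wrist view has the middle bolt at (326,93) sitting visibly lower. The middle cap runs from (325,135) to (325,275), centred between the fingertips at x = 273 and 373. I'll descend around it.

```bash
python3 -m inch '{"rot":[[0,0,0],[0,0,0],[0,0,0],[0,0,0],[0,0,0],[0,0,0],[0,0,0],[0,0,0]],"xyz":[[0,0,10],[0,0,25],[0,0,40],[0,0,52],[0,0,62],[0,0,70],[0,0,72],[0,0,72]],"hand":[-0.09,-0.09,-0.09,-0.09,-0.09,-0.09,-0.09,-0.09]}' 20
python3 - <<'E'
from h import *
w=cam('wrist');save(w,'w9');r=cam('scene'); save(r,'s9',(200,190,320,280),6);st()
E
```

```text
clock: 19.9
position: [0.5321, -0.1207, 0.0181]
ee_rot: [[-0.012, -1.0, 0.001], [-1.0, 0.012, 0.002], [-0.002, -0.001, -1.0]]
ft_force: [0.2, -0.6, 0.3]
opening: 0.0498
20.0 [ 0.5327 -0.121   0.0188] [[-0.012, -1.0, 0.002], [-1.0, 0.012, 0.002], [-0.002, -0.002, -1.0]] [ 1.  -0.6 -1. ] 0.0499 [-25.6  17.3 104.2   0.2  58.4  65. ]
```

View pics/w9.png

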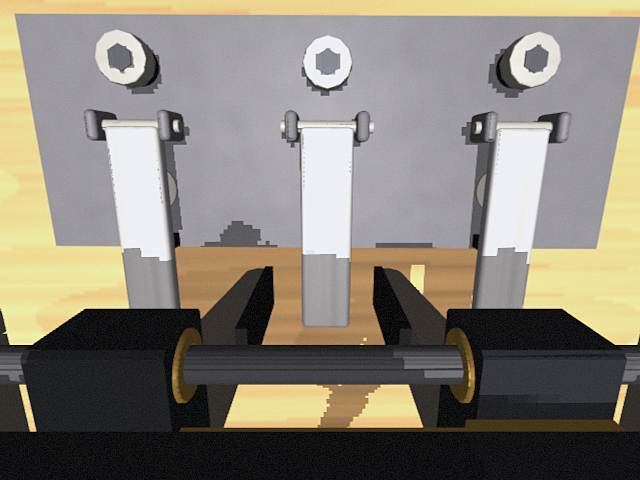

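View pics/s9.png

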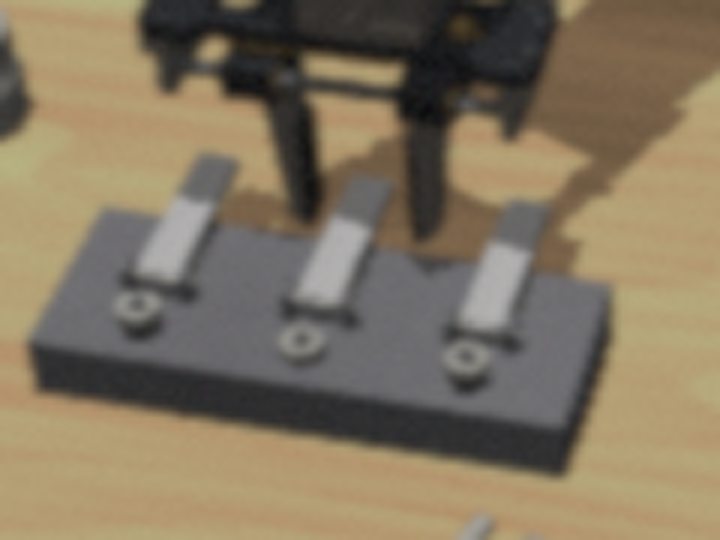

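The scene view confirms the middle bolt is sunk: it shows no bush, unlike the other two. The jaws straddle the middle cap, so I'll close them.

```bash
python3 -m inch '{"rot":[[0,0,0],[0,0,0],[0,0,0],[0,0,0],[0,0,0],[0,0,0]],"xyz":[[0,0,0],[0,0,0],[0,0,0],[0,0,0],[0,0,0],[0,0,0]],"hand":[0.4,1,1,1,1,1]}' 20
python3 - <<'E'
from h import *
st()
s=env.observe();R=np.array(s['ee_rot']);p=np.array(s['position'])
ex=np.array([1,-.012,0]);h=np.array([.6328,-.122,.045])-ex*.025
ey=np.array([.012,1,0])
print('hinge',h)
for a in range(8,65,8):
    Q=Ro.from_rotvec(ey*np.radians(a)).as_matrix()   # -x -> +z ?
    d=Q@(p-h)+h-p
    print(a,np.round(R.T@d*1000,1),np.round(np.degrees(Ro.from_matrix(R.T@Q@R).as_rotvec()),1),np.round(p+d,3))
E
```

```text
clock: 20.6
position: [0.5323, -0.1217, 0.0185]
ee_rot: [[-0.012, -1.0, 0.002], [-1.0, 0.012, 0.001], [-0.001, -0.002, -1.0]]
ft_force: [-1.4, -4.7, 0.2]
opening: 0.0214
20.6 [ 0.5323 -0.1217  0.0185] [[-0.012, -1.0, 0.002], [-1.0, 0.012, 0.001], [-0.001, -0.002, -1.0]] [-1.4 -4.7  0.2] 0.0214 [-2.560e+01  1.730e+01  1.042e+02  1.000e-01  5.840e+01  6.500e+01]
hinge [ 0.6078 -0.1217  0.045 ]
8 [ -0.    2.9 -10.8] [-8. -0.  0.] [ 0.529 -0.122  0.029]
16 [ -0.    4.4 -21.9] [-16.  -0.   0.] [ 0.528 -0.122  0.04 ]
24 [ -0.    4.2 -33. ] [-24.  -0.   0.] [ 0.528 -0.122  0.051]
32 [ -0.    2.5 -44.1] [-32.  -0.   0.] [ 0.53  -0.122  0.063]
40 [ -0.   -0.7 -54.8] [-40.  -0.   0.] [ 0.533 -0.122  0.073]
48 [ -0.   -5.4 -64.9] [-48.  -0.   0.] [ 0.538 -0.122  0.083]
56 [ -0.1 -11.4 -74.3] [-56.  -0.   0.] [ 0.544 -0.122  0.093]
64 [ -0.1 -18.7 -82.8] [-64.  -0.   0.] [ 0.551 -0.122  0.101]
```

```bash
python3 -m inch '{"rot":[[-4,0,0],[-8,0,0],[-12,0,0],[-16,0,0],[-20,0,0],[-24,0,0],[-24,0,0]],"xyz":[[0,1.6,-5.3],[0,2.9,-10.8],[0,3.8,-16.3],[0,4.4,-21.9],[0,4.4,-27.5],[0,4.2,-33],[0,4.2,-33]],"hand":[1,1,1,1,1,1,1]}' 25
python3 - <<'E'
from h import *
st()
s=env.observe();R=np.array(s['ee_rot']);p=np.array(s['position'])
h=np.array([.6078,-.1217,.045]);ey=np.array([.012,1,0])
for a in range(4,41,4):
    Q=Ro.from_rotvec(ey*np.radians(a)).as_matrix(); d=Q@(p-h)+h-p
    print(a,np.round(R.T@d*1000,1))
r=cam('scene'); save(r,'s10',(200,170,320,260),6)
E
```

```text
clock: 21.3
position: [0.5278, -0.1217, 0.0512]
ee_rot: [[-0.011, -0.912, -0.409], [-1.0, 0.01, 0.005], [-0.001, 0.409, -0.912]]
ft_force: [-3.1, -5.2, 2.3]
opening: 0.0217
21.3 [ 0.5278 -0.1217  0.0512] [[-0.011, -0.912, -0.409], [-1.0, 0.01, 0.005], [-0.001, 0.409, -0.912]] [-3.1 -5.2  2.3] 0.0217 [-20.7  33.8  81.   -8.   88.1  71.8]
4 [-0.   1.7 -5.3]
8 [ -0.    3.  -10.8]
12 [ -0.    4.  -16.3]
16 [ -0.    4.6 -21.9]
20 [ -0.    4.7 -27.5]
24 [ -0.    4.5 -33.1]
28 [ -0.    3.9 -38.6]
32 [ -0.    2.9 -44.2]
36 [ -0.    1.5 -49.6]
40 [ -0.   -0.2 -54.9]
```

View pics/s10.png

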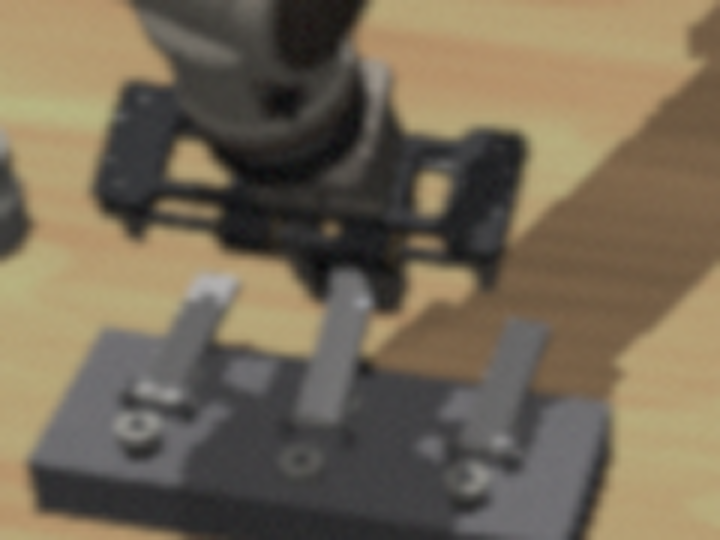

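The middle cap is lifting with the gripper and the other two are shut. I'll continue to about 58°.

```bash
python3 -m inch '{"rot":[[-4,0,0],[-8,0,0],[-12,0,0],[-16,0,0],[-20,0,0],[-24,0,0],[-28,0,0],[-32,0,0]],"xyz":[[0,1.7,-5.3],[0,3,-10.8],[0,4,-16.3],[0,4.6,-21.9],[0,4.7,-27.5],[0,4.5,-33.1],[0,3.9,-38.6],[0,2.9,-44.2]],"hand":[1,1,1,1,1,1,1,1]}' 25
python3 -m inch '{"rot":[[-2,0,0],[-2,0,0],[-2,0,0]],"xyz":[[0,1,-2.7],[0,1,-2.7],[0,1,-2.7]],"hand":[1,1,1]}' 25
python3 - <<'E'
from h import *
r=cam('scene'); save(r,'s11',(200,150,320,260),6);w=cam('wrist');save(w,'w11');t=cam('top');save(t,'t11');st()
E
```

```text
clock: 22.15
position: [0.5434, -0.1219, 0.0928]
ee_rot: [[-0.012, -0.559, -0.829], [-1.0, 0.006, 0.01], [-0.001, 0.829, -0.559]]
ft_force: [0.5, -8.0, -1.3]
opening: 0.0217
clock: 22.45
position: [0.5449, -0.122, 0.0948]
ee_rot: [[-0.012, -0.531, -0.847], [-1.0, 0.006, 0.011], [-0.001, 0.847, -0.531]]
ft_force: [-0.6, -6.5, 0.8]
opening: 0.0216
22.6 [ 0.5449 -0.122   0.0948] [[-0.012, -0.532, -0.847], [-1.0, 0.006, 0.011], [-0.001, 0.847, -0.532]] [-0.2 -5.  -0.1] 0.0217 [-16.8  63.9  42.8 -17.6 128.8  70. ]
```

View pics/s11.png

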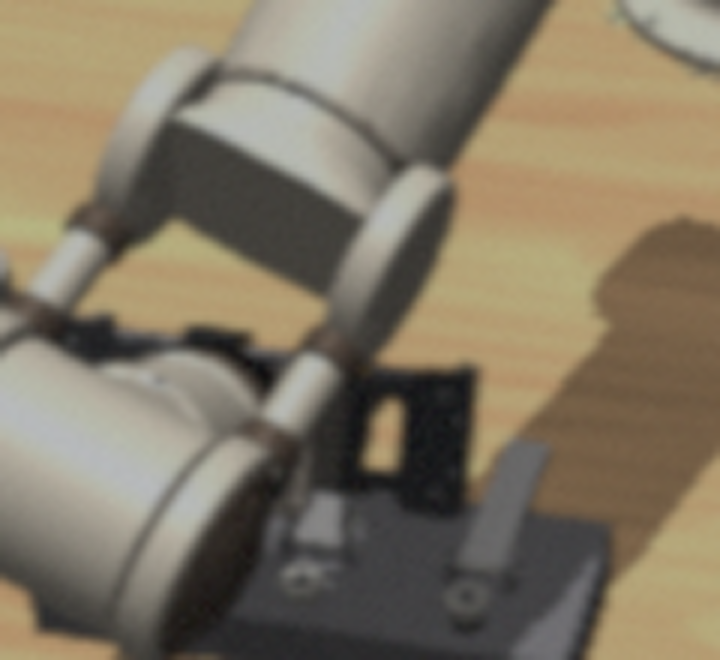

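View pics/w11.png

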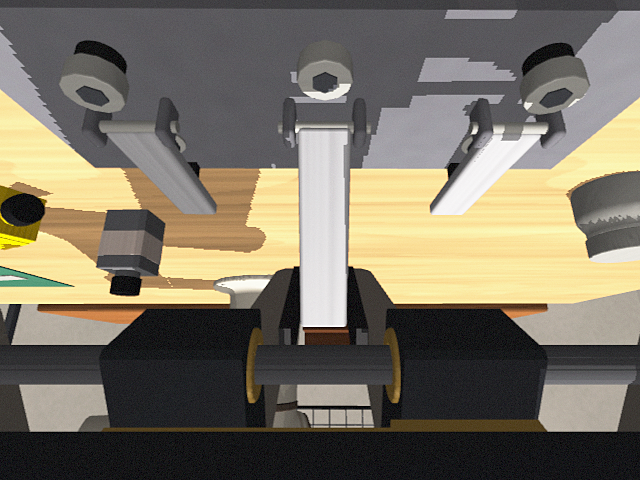

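View pics/t11.png

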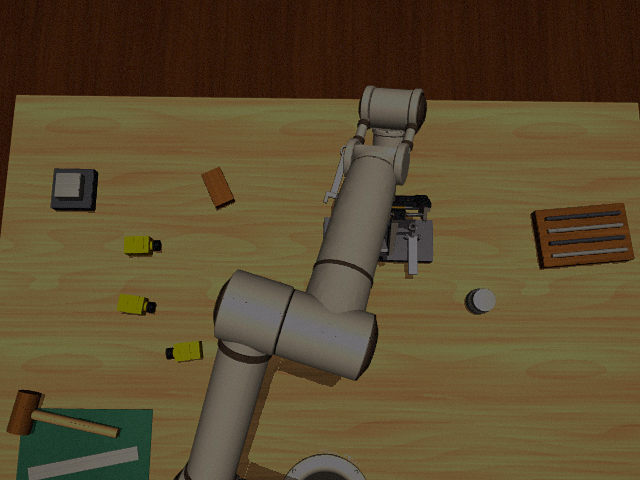

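The wrist view shows the middle cap square in the jaws with its end at (323,326), the same place in the jaws as when it was shut, so it hasn't slipped. The tool tilt is 58°. Both side caps are shut, and the bottle at (130,250) stands upright (the picture is upside down). A short hold will show whether it stays put, then I'll hand in.

```bash
python3 -m inch '{"rot":[[0,0,0],[0,0,0],[0,0,0],[0,0,0],[0,0,0]],"xyz":[[0,0,0],[0,0,0],[0,0,0],[0,0,0],[0,0,0]],"hand":[1,1,1,1,1]}' 25
python3 - <<'E'
from h import *
st(); workorder.hand_in()
E
```

```text
clock: 23.1
position: [0.5449, -0.122, 0.0947]
ee_rot: [[-0.012, -0.532, -0.847], [-1.0, 0.005, 0.011], [-0.001, 0.847, -0.532]]
ft_force: [0.4, -5.8, 0.0]
opening: 0.0217
23.1 [ 0.5449 -0.122   0.0947] [[-0.012, -0.532, -0.847], [-1.0, 0.005, 0.011], [-0.001, 0.847, -0.532]] [ 0.4 -5.8  0. ] 0.0217 [-16.8  63.9  42.8 -17.6 128.8  70. ]
the job is handed in; nothing more can be done
```

The job is done and handed in at 23.1 s. The middle bolt is the loose one, and I finished holding its cap open at about 58°.

- **Bottle:** I stood the grey bottle upright near (0.39, 0.07) and let go. It was still upright in the last picture.
- **Bolts:** the left bolt held about 9 N without giving. The middle bolt sank 6 mm to its stop, and the pictures show it lower than the others. I did not tap the right bolt, as the loose one had been found.
- **Cap:** the 58° is the gripper's tilt; the cap showed no slip in the jaws. The grip is steady at 21.7 mm opening, with a side force of about 6 N.
- **Everything else:** the other two caps are shut. I saw no change in the jar, the wood block or the wrench, as far as the arm left them in view. One yellow bottle was hidden from the overhead camera but partly visible from the wrist camera.

**Check that disagreed:** the stated 14 mm finger overhang did not match what I saw. The fingertips really end about 13 mm behind the TCP (the reported tool point), both by triangulation and by where they touched the bolts. The bottle was therefore gripped only near the fingertips, though it held. I corrected for this in the taps and the cap grip.

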